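Set the marker clip and draw the rim gauge out to it

ROBOT

A 6-joint arm with a two-finger parallel gripper is mounted at the origin on the work surface. World frame = base frame: x ahead of the robot, y to its left, z up, the work surface at z = 0. Lengths are in m, angles in rad, forces in N, time in s.
With the tool pointing down it reaches from about 0.35 to 0.975 m from the base axis. Payload 4.9 kg.
Tool frame: the origin (TCP) lies at the very end of the fingers, on their centre line; the grasp point (between the pads) lies 19 mm behind it; z points along the fingers, x is the direction in which the jaws open and shut, and the axes are right-handed (so a half turn about z gives the same grasp; the last joint's range is limited). The gripper opens to 85 mm and grips with 20 to 120 N. Pads are 22 mm wide; open, the fingers measure 114 mm over their backs; the gripper's body (76 mm by 85 mm) begins 54 mm behind the grasp point. The pads swing forward as they close: fully open they stand 13 mm farther back than shut.
Start: joints at [1.052, 0.053, 1.613, -0, 1.476, -0.119], TCP at [0.243, 0.576, 0.231] pointing down, gripper open.
Joint ranges: [-3.01, 3.01], [-1.01, 2.22], [0.06, 2.58], [-1.02, 4.17], [0.09, 2.62], [-3.14, 3.14]. Speed limits (rad/s): [2.57, 2.57, 3.14, 3.14, 3.14, 3.14].

INTERFACE

Orientations are given as a rotation vector (axis times angle).
In Python, from station import monitor, imaging, ticket gives the robot as it stands.
- The arm moves only by the tool step_arm, never from a script. Its argument "targets" is one flat list of numbers, 4 for each row, row after row: the shift along the tool's x, y, z in m, then the turn about the tool's z in rad. In form: [tx, ty, tz, roll, tx, ty, tz, roll, ...]. A call has 1 to 12 rows; each row is the pose to reach, as a shift and turn from the pose measured when the call began, along the tool's axes at that moment; what a row does not reach only later rows make up. A row lasts 1/12 s, in which the tool goes at most 41.7 mm and 7.16 degrees, less where a joint would pass 70% of its speed; a pose out of reach is approached as far as the arm can. A call with a gripper value outside its range is refused whole. "grip" is the finger opening in m, from 0 to 0.0854, set as the call begins (left out, the last holds). The fingers move at their own pace and stop on an object; "force" is the grip in N (left out, the last holds). Time passes only in rows, so rows that repeat a pose let the fingers close. It gives the time, the measured TCP pose, the force and the opening at its end, in the units of the state.
- monitor.get_obs(): the state, without advancing time (a new reading comes with each control period).
- imaging.get_image(name): name is "scene" or "top"; returns a dict with "color" (400x640x3 uint8, red, green, blue), "depth" (400x640 float32, m along the optical axis (not along the pixel's ray), 0 where there is no reading), "fov_y" (degrees; the focal length in pixels is half the picture's height over the tangent of half this angle, whatever the lens; pixels are square), "cx", "cy" (the principal point, pixels), "R" (3x3) and "t" (3): a world point X has camera coordinates R X + t. Camera axes: x right, y down, z forward; pixel columns grow to the right and rows downward; lengths in m; the calibration is good to about 2 mm. A picture is of the moment at which its call begins.
- ticket.finish_job(): hands the job in, once; it reports no verdict.
Trained networks look in a picture, given as the dict that the camera call returned (one of the last four; its "shot" number tells which), for a name from the list of things; names that differ only in an ending like _2 or _b are one class to them, and where a whole thing is asked for, a point or a joint stands for the part that bears it (a point fixed in the world has none). Each returns a list of dicts, best first, with "score" (0 to 1); they miss things now and then, are a little off and sometimes report something else, mostly with a low value. They report only what shows in the picture. A call takes as long as a camera call. They do not tell look-alikes from the thing itself.
- imaging.search_frame(name, picture): "uv" ([column, row] in pixels, amid what is visible of it).
- imaging.mark_of(name, picture): "uv" ([column, row] in pixels: a listed point, or the origin of a listed thing).
The state is a dict: "t": time; "q": joint angles; "dq": joint speeds; "effort": joint torques, N m; "tool_pos": TCP position; "tool_rot": TCP orientation; "contact_force": force on the tool from outside, world axes, zero at the start; "wrist_torque": the same for the moment, N m; "opening": finger opening in m.
Only numpy, scipy, OpenCV 4.12 (cv2) and the standard library are available. Lean on these libraries where they do the work, as an engineer would, in place of code of your own. Each camera call takes 0.05 s, during which the arm holds its last target.

TASK

Set up the rim gauge for a run of jugs: squeeze the sprung clip off the tool tray's wall and let it close on the middle of the upright steel plate's top edge, upright and with more than half the length of its jaws down over the edge. With the clip let go, pull the gauge's sprung rod out by its knob until its side pointer is level with the middle of the clip, and finish while still holding the rod there. Leave the jug, the cup and the scraper where they are.

Things in the scene. Friction and masses are not known exactly. Their poses are not given: they have to be found in the camera images.
- clip: loose sprung steel clip (44 g), an upright peg with V handles above a pivot bar and jaws below, all 22 mm wide (y). Origin: middle of the bar's underside, which rests on the clipped edge; z up. Jaws open and handles close along its x; y runs along the edge. Jaws reach 24 mm below the origin. It starts seated on the tray's -x wall, its axes parallel to the tray's
- clip_handles (a point): point midway between the clip's two flat handles, 36 mm above the clip's origin. Over their outer faces they are 36 mm apart here and 48 mm at their tops, 53 mm above the origin. Squeezed here with some 4 N (start) to 8 N to their stop they become parallel, 15 mm over their faces
- clip_jaws (a point): point midway between the clip's jaw tips, 24 mm below its origin. With the handles squeezed to the stop the jaw tips stand some 21 mm apart; let go, the spring shuts them, with about 6 N on a 4 mm edge, at whatever height they then are
- tray: fixed aluminium tool tray, open on top, 150 (x) x 200 (y) x 60 mm high, walls 4 mm; origin: middle of its underside, on the bench. The clip starts on its -x wall, up to 45 mm from the middle of that wall; tools lying in it are low
- plate: fixed upright steel plate, 4 mm thick (x), 70 mm long (y), top edge 70 mm above the bench, on a wooden foot 60 x 90 x 12 mm. Origin: middle of the foot's underside; x across the plate, y along it, z up. It stands beside the gauge, parallel to the rod. Fully down, the clip's origin is 70 mm above this origin, its x across the plate (either way round)
- gauge: fixed rim gauge: wooden base 100 x 230 x 18 mm, on it a level brass tube 22 mm thick (27 mm at the mouth), its axis 50 mm above the bench. Origin: on the bench under the tube's mouth; the tube lies along y and the rod pulls out of the mouth along -y; the plate stands on the +x side with its middle 110 mm from the tube's axis
- rod (a joint): how far the steel rod is pulled out, m: 0 = home (spring), 0.15 = stop. The spring pulls it back with about 3 N at home, rising by 35 N/m to 8 N fully out, so it runs home if let go. The rod cannot turn. Needed: between about 0.055 and 0.115, wherever the plate stands
- knob (a point): grip point of the rod: middle part of an upright round wooden knob 16 mm in diameter and 50 mm tall (64 to 114 mm above the bench) at the rod's outer end; this point is on its axis, 90 mm above the bench. With the rod home it is 47 mm outside the tube's mouth
- pointer (a point): tip of the rod's side pointer, a level steel pin 6 mm thick, 50 mm above the bench, that sticks out sideways from below the knob towards the plate (gauge +x), 81 mm from the rod's axis; it moves with the rod and is in line with the knob
- jug: bystander: clay jug with a handle, 150 mm tall, 116 mm across the belly; origin: middle of its underside
- cup: bystander: white cup, 85 mm tall, 72 mm across; origin: middle of its underside
- scraper: bystander: spatula-like scraper lying flat, about 25 mm high at most; origin on its underside
Things that resemble listed ones, but are neither listed nor needed, are in the scene too. There is more than one size of the clip; the one meant has the size given above.

How it is judged:
On the way, in this order (a step that is already met when the one before it is completed fails the run):
1. the clip grips the middle of the plate's top edge, let go, with the rod still home (x of clip in the frame of plate between -0.006 and 0.006 m and y of clip in the frame of plate between -0.012 and 0.012 m and z of clip in the frame of plate between 0.064 and 0.082 m and angle between clip's own z axis and vertical below 0.2 rad and contact force between clip and the arm below 0.3 N and contact force between clip and the fingers below 0.3 N and contact force between clip and plate above 1 N and value of joint rod below 0.015 m), for 0.2 s.
2. the rod is held pulled out with its pointer level with the clip (y of pointer in the frame of clip between -0.007 and 0.007 m and contact force between gauge and the fingers above 2 N), for 0.2 s.
At the end, for the whole second after the job is handed in: Clip gripping the plate's top edge, untouched: within 12 mm of its middle along, 6 mm across, under 12 mm above its seat (jaws over half on), tilt under 0.2 rad. Pointer tip within 7 mm of the clip's middle along the edge; rod at rest, held by the fingers with over 2 N; clip not touching the gauge (all of step 2 and x of clip in the frame of plate between -0.006 and 0.006 m and y of clip in the frame of plate between -0.012 and 0.012 m and z of clip in the frame of plate between 0.064 and 0.082 m and angle between clip's own z axis and vertical below 0.2 rad and contact force between clip and the arm below 0.3 N and contact force between clip and the fingers below 0.3 N and contact force between clip and plate above 1 N and velocity of joint rod between -0.01 and 0.01 m/s and linear speed of clip below 0.02 m/s and contact force between gauge and clip below 0.3 N); the arm keeps its last pose, push and grip.
It fails at once if the jug is pushed more than 25 mm or tipped (distance of jug from where it was at the start of the episode above 0.025 m or angle between jug's own z axis and vertical above 0.4 rad).
It fails at once if the cup is pushed more than 25 mm or tipped (distance of cup from where it was at the start of the episode above 0.025 m or angle between cup's own z axis and vertical above 0.4 rad).
It fails at once if the scraper is pushed more than 25 mm or tipped (distance of scraper from where it was at the start of the episode above 0.025 m or angle between scraper's own z axis and vertical above 0.4 rad).
It also fails if it takes over 61 s, if anything falls off the work surface, if the arm or the gripper's body presses on something with over 40 N, if the wrist force passes 120 N, or if a joint passes its speed limit or range.

## Working session

There is one attempt and no reset: what is moved stays moved. The work goes in short steps, Python scripts to look and compute and a tool call to move; the robot and the scene stay as the last step left them, time stands still between calls to the robot, and variables do not carry over. Pictures are saved under pics/ and viewed, and the job is handed in when it is done.

Besides the shell and the picture viewer there is one more tool, called after "Request:" as name(argument=value, ...) on one line, values as JSON. step_arm: Moves the arm, as the interface text tells. Its arguments: {"type":"object","properties":{"targets":{"type":"array","items":{"type":"number"}},"grip":{"type":"number"},"force":{"type":"number"}},"required":["targets"]}

```bash
ls; mkdir -p pics; cat > h.py <<'E'
import numpy as np,cv2
from station import monitor,imaging,ticket
def save(im,name,crop=None,s=1):
    c=im["color"][:,:,::-1]
    if crop: c=c[crop[1]:crop[3],crop[0]:crop[2]]
    c=cv2.resize(c,None,fx=s,fy=s,interpolation=cv2.INTER_CUBIC); cv2.imwrite("pics/"+name,c)
def f(im): return 200/np.tan(np.radians(im["fov_y"])/2)
def cloud(im):
    d=im["depth"].astype(float);v,u=np.mgrid[0:400,0:640]
    F=f(im);P=np.stack([(u-im["cx"])/F*d,(v-im["cy"])/F*d,d],-1)
    W=(P-np.array(im["t"]))@np.array(im["R"]); W[d==0]=np.nan
    return W
def ray(im,uv,z):
    F=f(im);R=np.array(im["R"]);t=np.array(im["t"])
    d=R.T@np.array([(uv[0]-im["cx"])/F,(uv[1]-im["cy"])/F,1]);c=-R.T@t
    return c+d*(z-c[2])/d[2]
E
python3 - <<'E'
from h import *
import pickle
o=monitor.get_obs();print({k:np.round(v,3).tolist() for k,v in o.items()})
for n in ["scene","top"]:
    im=imaging.get_image(n);save(im,n+"0.png");pickle.dump(im,open(n+"0.pkl","wb"))
    print(n,{k:im[k] for k in im if k not in("color","depth")}, "cam",-np.array(im["R"]).T@im["t"])
    W=cloud(im)
    for x in ["clip","clip_handles","tray","plate","gauge","rod","knob","pointer","jug","cup","scraper"]:
        for fn in ("search_frame","mark_of"):
            try:
                r=getattr(imaging,fn)(x,im)
                print(x,fn,[(np.round(a["uv"],1).tolist(),round(a["score"],2),np.round(W[int(a["uv"][1]),int(a["uv"][0])],3).tolist()) for a in r[:4]])
            except Exception as e: print(x,fn,e)
print(monitor.get_obs()["t"])
E
```

```text
pics
{'t': 0.0, 'q': [1.052, 0.053, 1.614, -0.0, 1.476, -0.119], 'dq': [0.0, 0.0, -0.0, 0.001, 0.0, -0.0], 'effort': [-0.0, -39.369, -37.017, -0.0, 0.007, -0.0], 'tool_pos': [0.243, 0.575, 0.23], 'tool_rot': [2.617, 1.736, -0.003], 'contact_force': [-0.048, 0.324, 0.124], 'wrist_torque': [-0.053, 0.017, 0.009], 'opening': 0.086}
scene {'fov_y': 45.525325097019916, 'cx': 309.7326032730657, 'cy': 201.56781063769526, 'R': array([[-0.61398182,  0.78931418, -0.00307483],
       [ 0.59346125,  0.45905878, -0.66111178],
       [-0.52041337, -0.4077354 , -0.75028112]]), 't': array([ 0.41743171, -0.26449746,  1.56958099]), 'shot': 1} cam [1.23009541 0.43190885 1.00404813]
clip search_frame [([257.7, 119.6], 0.84, [0.4, -0.427, 0.054]), ([216.1, 145.7], 0.55, [0.552, -0.459, 0.036]), ([274.7, 141.1], 0.51, [0.471, -0.293, 0.084])]
clip mark_of [([218.3, 153.9], 0.73, [0.573, -0.429, 0.035]), ([260.3, 127.1], 0.56, [0.414, -0.403, 0.044]), ([273.2, 147.8], 0.5, [0.478, -0.293, 0.067])]
clip_handles search_frame [([214.7, 140.1], 0.89, [0.553, -0.462, 0.055]), ([258.7, 117.6], 0.7, [0.427, -0.39
[... 3527 characters left out ...]
tray
knob search_frame [([251.9, 246.8], 0.71, [0.49, 0.13, 0.002])]
knob mark_of [([252.6, 245.8], 0.63, [0.493, 0.127, 0.002]), ([398.1, 246.4], 0.41, [0.486, -0.297, 0.067])]
pointer search_frame [([253.9, 238.5], 0.42, [0.503, 0.109, 0.117])]
pointer mark_of [([251.7, 214.2], 0.53, [0.579, 0.125, 0.053])]
jug search_frame [([328.1, 148.5], 0.91, [0.792, -0.101, 0.011])]
jug mark_of [([326.8, 160.7], 0.97, [0.715, -0.089, 0.149])]
cup search_frame [([193.1, 174.4], 0.75, [0.709, 0.311, 0.006])]
cup mark_of [([198.8, 178.2], 0.84, [0.697, 0.295, 0.007])]
scraper search_frame [([290.1, 283.8], 0.66, [0.382, 0.013, 0.003])]
scraper mark_of [([313.1, 281.2], 0.92, [0.387, -0.055, 0.011])]
2.2
```

View pics/scene0.png

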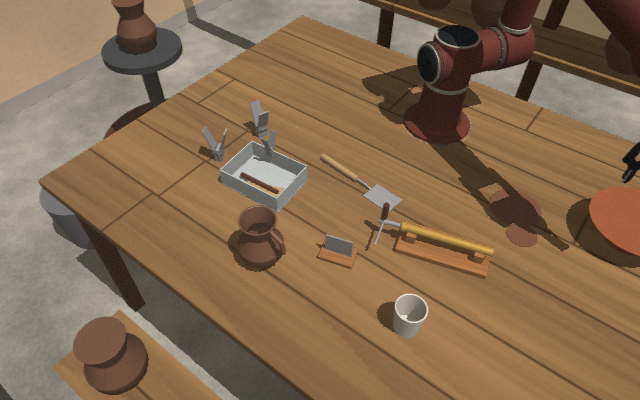

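View pics/top0.png

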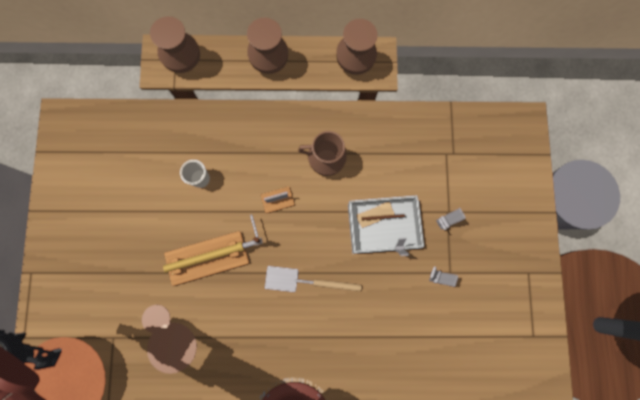

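```bash
python3 - <<'E'
from h import *
import pickle
a=pickle.load(open("scene0.pkl","rb"));b=pickle.load(open("top0.pkl","rb"))
save(a,"c1.png",(190,90,310,200),6);save(b,"c2.png",(370,190,470,295),6)
W=cloud(b)
from scipy.ndimage import label
# tray rim, plate, tube, knob
def box(x0,x1,y0,y1,z0,z1,W):
    m=(W[...,0]>x0)&(W[...,0]<x1)&(W[...,1]>y0)&(W[...,1]<y1)&(W[...,2]>z0)&(W[...,2]<z1);return W[m]
for n,c in(("scene",a),("top",b)):
    W=cloud(c)
    P=box(.58,.7,-.02,.12,.055,.09,W);print(n,"plate",len(P),P.mean(0));
    if len(P)>5: 
        e,v=np.linalg.eigh(np.cov(P[:,:2].T));print(v[:,1],np.sqrt(e),P[:,:2].min(0),P[:,:2].max(0),np.median(P[:,2])); s=(P[:,:2]-P[:,:2].mean(0))@v[:,1];print("ext",s.min(),s.max())
    P=box(.45,.56,.07,.13,.075,.13,W);print("knob",len(P),P.mean(0) if len(P) else 0,P.max(0))
    P=box(.45,.66,-.4,-.15,.045,.067,W);print("rim",len(P));
    if len(P): r=cv2.minAreaRect(P[:,:2].astype(np.float32));print(r)
E
```

```text
scene plate 128 [0.6331321  0.05348847 0.06356344]
[-0.29811954  0.95452854] [0.00171914 0.02067146] [0.61882758 0.02036563] [0.64714076 0.08718143] 0.0641151834427082
ext -0.034937904642559275 0.034750773429875856
knob 80 [0.50711356 0.10393453 0.09846015] [0.51278919 0.11085276 0.11647775]
rim 766
((0.5501962900161743, -0.2667834460735321), (0.16269096732139587, 0.20547012984752655), 5.0470075607299805)
top plate 61 [0.63162413 0.05381576 0.06667887]
[-0.29303886  0.95610053] [0.00148855 0.02044313] [0.62048685 0.02089139] [0.64176169 0.08673832] 0.06746719887303194
ext -0.034362951739516735 0.03474003913400282
knob 37 [0.50152849 0.10246228 0.10757265] [0.50929018 0.11032597 0.11777284]
rim 482
((0.5517404079437256, -0.2641828656196594), (0.15373936295509338, 0.2003215104341507), 4.445507049560547)
```

View pics/c1.png

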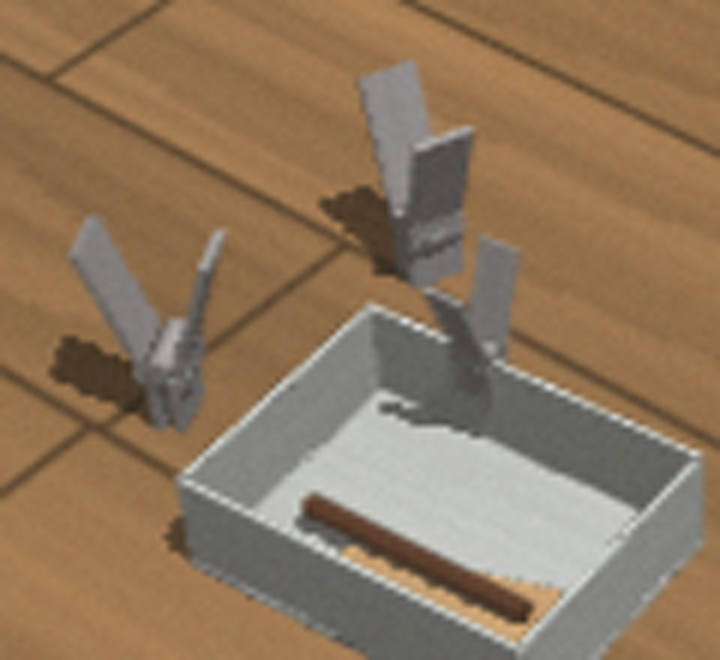

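View pics/c2.png

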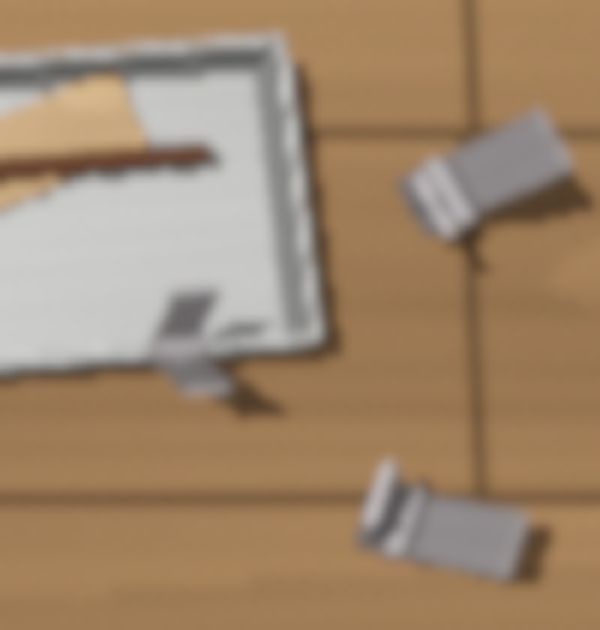

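The clip on the tray's near (-x) wall is the one meant, at scene (273,147) / top (397,248). It is small and seated on the edge. The other two, at scene (216,145) / top (450,220) and scene (258,118) / top (440,278), lie on the bench and look larger. Both crops confirm this. Next I'll measure it.

```bash
cat >> h.py <<'E'
from scipy.spatial.transform import Rotation as Ro
def shift(pos,yaw=None):
    "tool shift and roll to reach world pos with tool x at yaw(rad), from now"
    o=monitor.get_obs();R=Ro.from_rotvec(o["tool_rot"]).as_matrix()
    s=R.T@(np.array(pos)-o["tool_pos"]); y=np.arctan2(R[1,0],R[0,0])
    r=0 if yaw is None else -((yaw-y+np.pi/2)%np.pi-np.pi/2)
    print("t",round(o["t"],2),"tcp",np.round(o["tool_pos"],4),"yaw",round(y,4),"tilt",R[2,2].round(4),"q",np.round(o["q"],2),"op",round(o["opening"],4),"F",np.round(o["contact_force"],1),"-> shift",np.round(s,4),"roll",round(r,4)); return s,r
E
python3 - <<'E'
from h import *
import pickle
a=pickle.load(open("scene0.pkl","rb"));b=pickle.load(open("top0.pkl","rb"))
def box(x0,x1,y0,y1,z0,z1,W):
    m=(W[...,0]>x0)&(W[...,0]<x1)&(W[...,1]>y0)&(W[...,1]<y1)&(W[...,2]>z0)&(W[...,2]<z1);return W[m]
for n,c in(("scene",a),("top",b)):
    W=cloud(c)
    P=box(.42,.56,-.35,-.24,.07,.13,W)
    th=np.radians(4.7);T=np.array([.551,-.2655]);ex=np.array([np.cos(th),np.sin(th)]);ey=np.array([-ex[1],ex[0]])
    L=np.c_[(P[:,:2]-T)@ex,(P[:,:2]-T)@ey,P[:,2]]
    print(n,len(P));print(np.round(L[np.argsort(L[:,2])][::3],3).tolist()); print(np.percentile(L,[2,50,98],axis=0).round(4))
    for h,nm,z in (("clip","m",.06),("clip_handles","m",.096),("clip_jaws","m",.036)):
        pass
# triangulated marks
pts={"clip":((273.2,147.8),(396.4,248.9),.06),"handles":((271.3,140.7),(401.3,243),.096),"knob":((385.8,211.4),(252.6,245.8),.09),"pointer":((373.7,250.5),(251.7,214.2),.05),"plate":((337.8,253.1),(279,198),0),"gauge":((399.1,238.4),(245.9,246.6),0),"jug":((262.5,258.1),(326.8,160.7),0),"cup":((409.5,329.1),(198.8,178.2),0)}
for k,(p,q,z) in pts.items(): print(k,ray(a,p,z).round(4),ray(b,q,z).round(4))
shift([.48,-.29,.2],np.radians(4.7))
E
```

```text
scene 159
[[-0.083, -0.033, 0.07], [-0.073, -0.03, 0.071], [-0.079, -0.02, 0.071], [-0.077, -0.037, 0.073], [-0.06, -0.031, 0.073], [-0.06, -0.038, 0.074], [-0.079, -0.038, 0.075], [-0.077, -0.04, 0.075], [-0.083, -0.029, 0.076], [-0.082, -0.036, 0.077], [-0.078, -0.033, 0.077], [-0.059, -0.03, 0.078], [-0.081, -0.042, 0.079], [-0.058, -0.043, 0.08], [-0.085, -0.031, 0.081], [-0.083, -0.025, 0.082], [-0.08, -0.019, 0.083], [-0.082, -0.021, 0.084], [-0.083, -0.033, 0.086], [-0.085, -0.037, 0.086], [-0.08, -0.034, 0.087], [-0.053, -0.035, 0.088], [-0.054, -0.04, 0.089], [-0.083, -0.04, 0.09], [-0.088, -0.022, 0.091], [-0.081, -0.023, 0.092], [-0.053, -0.032, 0.093], [-0.083, -0.039, 0.094], [-0.084, -0.036, 0.095], [-0.089, -0.036, 0.095], [-0.051, -0.037, 0.096], [-0.085, -0.022, 0.097], [-0.088, -0.032, 0.098], [-0.05, -0.025, 0.098], [-0.087, -0.038, 0.099], [-0.085, -0.022, 0.1], [-0.089, -0.025, 0.101], [-0.09, -0.029, 0.101], [-0.092, -0.041, 0.102], [-0.092, -0.031, 0.103], [-0.048, -0.034, 0.104], [-0.091, -0.022, 0.104], [-0.088, -0.024, 0.105], [-0.052, -0.022, 0.106], [-0.09
[... 1267 characters left out ...]
4, -0.038, 0.116]]
[[-0.0937 -0.0403  0.0701]
 [-0.0631 -0.0295  0.0957]
 [-0.0471 -0.0188  0.1158]]
clip [ 0.475  -0.2949  0.06  ] [ 0.4779 -0.2933  0.06  ]
handles [ 0.4843 -0.2911  0.096 ] [ 0.4917 -0.3004  0.096 ]
knob [0.5053 0.1063 0.09  ] [0.4841 0.1133 0.09  ]
pointer [0.5985 0.1351 0.05  ] [0.579  0.1235 0.05  ]
plate [0.6286 0.0512 0.    ] [0.6366 0.0488 0.    ]
gauge [0.4918 0.1511 0.    ] [0.4888 0.1453 0.    ]
jug [ 0.7584 -0.0911  0.    ] [ 0.7545 -0.0971  0.    ]
cup [0.6997 0.3024 0.    ] [0.6975 0.2944 0.    ]
t 2.2 tcp [0.2432 0.5757 0.2313] yaw 1.171 tilt -1.0 q [ 1.05  0.05  1.61 -0.    1.48 -0.12] op 0.0855 F [-0.1  0.5 -0.8] -> shift [-0.7053  0.555   0.0313] roll 1.089
```

```bash
python3 - <<'E'
from h import *
shift([.4832,-.3015,.18],np.radians(4.7))
E
```

```text
t 2.2 tcp [0.2432 0.5757 0.2313] yaw 1.171 tilt -1.0 q [ 1.05  0.05  1.61 -0.    1.48 -0.12] op 0.0855 F [-0.1  0.5 -0.8] -> shift [-0.7146  0.5624  0.0513] roll 1.089
```

Request:
step_arm(targets=[-0.36,0.28,0,0.5,-0.36,0.28,0,0.5,-0.36,0.28,0,0.5,-0.36,0.28,0,0.5,-0.36,0.28,0,0.5,-0.36,0.28,0,0.5,-0.36,0.28,0,0.5,-0.36,0.28,0,0.5,-0.36,0.28,0,0.5,-0.36,0.28,0,0.5,-0.5,0.393,0,0.8,-0.715,0.562,0,1.09], grip=0.085, force=30)

```text
t: 3.2
tool_pos: [0.3734, 0.0911, 0.2317]
tool_rot: [3.074, 0.648, 0.003]
contact_force: [1.2, 0.8, -0.7]
opening: 0.0847
```

```bash
python3 - <<'E'
from h import *
shift([.4832,-.3015,.18],np.radians(4.7))
E
```

```text
t 3.2 tcp [0.3734 0.0911 0.2317] yaw 0.4155 tilt -1.0 q [ 0.04 -0.58  2.13  0.    1.59 -0.37] op 0.0847 F [ 1.2  0.8 -0.7] -> shift [-0.0581  0.4035  0.0519] roll 0.3334
```

Request:
step_arm(targets=[-0.058,0.404,0.04,0.333,-0.058,0.404,0.04,0.333,-0.058,0.404,0.04,0.333,-0.058,0.404,0.04,0.333,-0.058,0.404,0.04,0.333,-0.058,0.404,0.04,0.333,-0.058,0.404,0.04,0.333,-0.058,0.404,0.04,0.333,-0.058,0.404,0.04,0.333,-0.058,0.404,0.04,0.333,-0.058,0.404,0.04,0.333,-0.058,0.404,0.04,0.333])

```text
t: 4.2
tool_pos: [0.4832, -0.3035, 0.191]
tool_rot: [-3.138, -0.125, -0.001]
contact_force: [-0.2, -0.3, -0.1]
opening: 0.0849
```

```bash
python3 - <<'E'
from h import *
shift([.4832,-.3015,.077],np.radians(4.7))
im=imaging.get_image("scene");save(im,"s1.png",(200,40,340,200),5)
E
```

```text
t 4.2 tcp [ 0.4832 -0.3035  0.191 ] yaw 0.0799 tilt -1.0 q [-0.69 -0.05  1.78  0.    1.41 -0.77] op 0.0849 F [-0.2 -0.3 -0.1] -> shift [ 0.     -0.0018  0.114 ] roll -0.0021
```

View pics/s1.png

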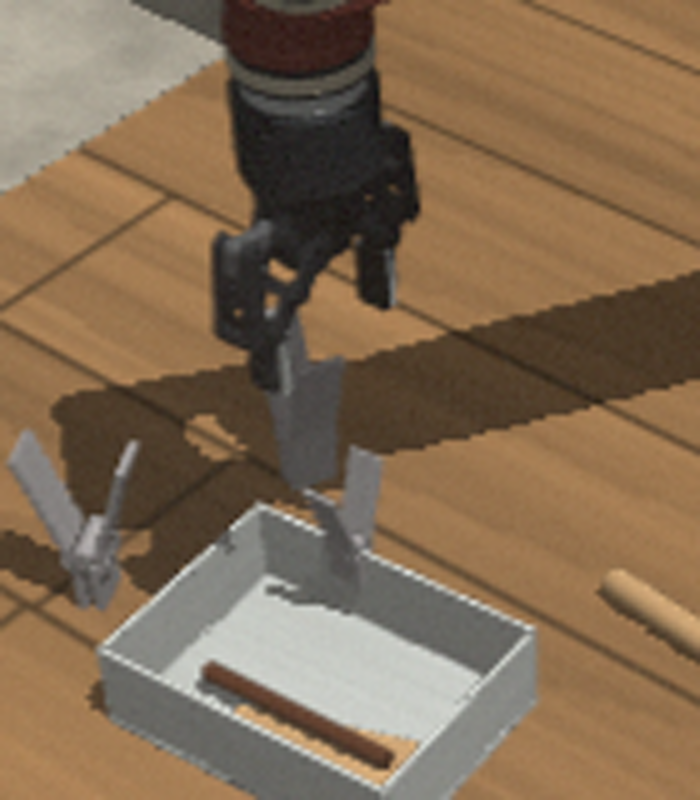

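The gripper is above the clip (crop (350,520)) with its jaws along the tray's x. Going down.

Request:
step_arm(targets=[0,-0.002,0.03,0,0,-0.002,0.06,0,0,-0.002,0.09,0,0,-0.002,0.114,0,0,-0.002,0.114,0,0,-0.002,0.114,0])

```text
t: 4.75
tool_pos: [0.4825, -0.2984, 0.0767]
tool_rot: [-3.136, -0.13, 0.001]
contact_force: [0.5, 0.6, 0.8]
opening: 0.0851
```

```bash
python3 - <<'E'
from h import *
shift([.4832,-.3015,.077],np.radians(4.7))
im=imaging.get_image("scene");save(im,"s2.png",(200,60,340,200),5)
E
```

```text
t 4.75 tcp [ 0.4825 -0.2984  0.0767] yaw 0.0827 tilt -1.0 q [-0.69  0.06  1.87  0.    1.21 -0.77] op 0.0851 F [0.5 0.6 0.8] -> shift [ 0.0005  0.0032 -0.0003] roll 0.0007
```

View pics/s2.png

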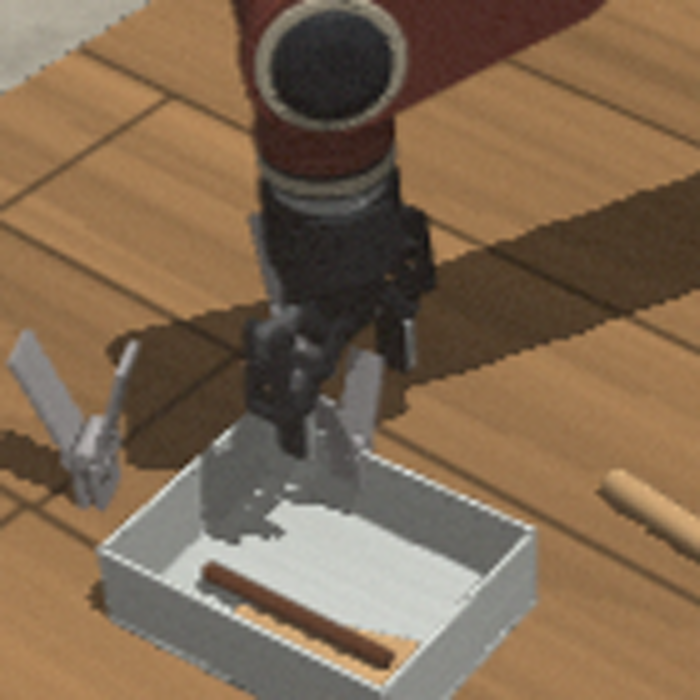

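Request:
step_arm(targets=[0.0,0.003,0,0,0,0.003,0,0,0,0.003,0,0,0,0.003,0,0,0,0.003,0,0,0,0.003,0,0,0,0.003,0,0,0,0.003,0,0,0,0.003,0,0,0,0.003,0,0], grip=0.008, force=30)

```text
t: 5.63
tool_pos: [0.4842, -0.3044, 0.0823]
tool_rot: [3.136, 0.13, 0.003]
contact_force: [-6.2, 0.6, 12.6]
opening: 0.014
```

```bash
python3 - <<'E'
from h import *
shift([.4832,-.3015,.077],np.radians(4.7))
im=imaging.get_image("scene");save(im,"s3.png",(200,60,340,200),5)
E
```

```text
t 5.63 tcp [ 0.4842 -0.3044  0.0823] yaw 0.0827 tilt -1.0 q [-0.69  0.06  1.86 -0.    1.21 -0.77] op 0.014 F [-6.2  0.6 12.6] -> shift [-0.0007 -0.003   0.0053] roll 0.0007
```

View pics/s3.png

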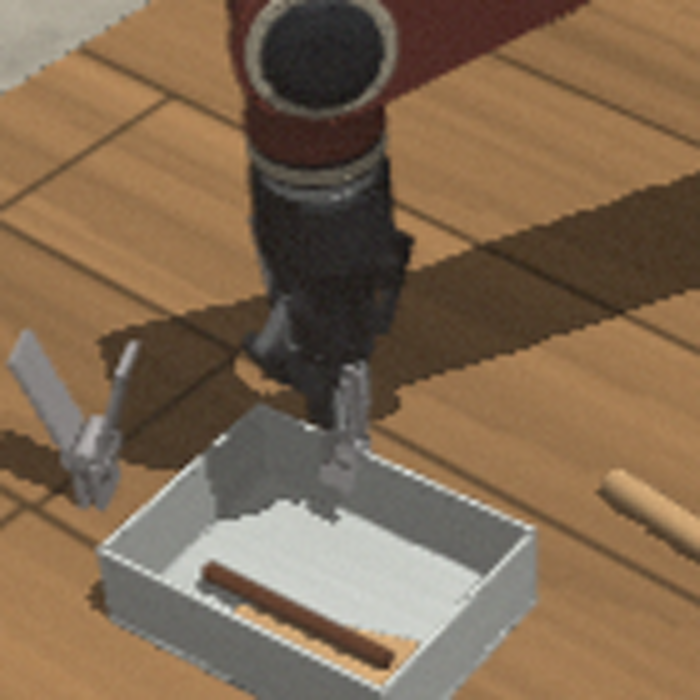

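```bash
python3 - <<'E'
from h import *
for n in("scene","top"):
    im=imaging.get_image(n);W=cloud(im);save(im,"s4%s.png"%n,(250,115,290,165) if n=="scene" else (370,215,430,275),10)
    m=(abs(W[...,0]-.484)<.03)&(abs(W[...,1]+.30)<.035)&(W[...,2]>.062)&(W[...,2]<.135)
    v,u=np.nonzero(m);c=im["color"][m].astype(int).sum(1)
    o=np.argsort(W[m][:,2])
    P=W[m]
    g=c>270
    print(n,m.sum(),g.sum())
    print([(int(u[i]),int(v[i]),P[i].round(3).tolist(),int(c[i])) for i in o][::4])
    for k in("clip","clip_handles"): print(k,[(a["uv"],a["score"]) for a in imaging.mark_of(k,im)[:3]])
E
```

```text
scene 227 79
[(265, 150, [0.499, -0.306, 0.062], 252), (264, 148, [0.495, -0.313, 0.063], 263), (268, 150, [0.495, -0.297, 0.064], 346), (264, 147, [0.493, -0.314, 0.066], 271), (270, 150, [0.494, -0.29, 0.067], 337), (272, 146, [0.478, -0.296, 0.068], 248), (271, 146, [0.481, -0.298, 0.069], 274), (265, 146, [0.493, -0.31, 0.072], 259), (264, 146, [0.495, -0.312, 0.072], 311), (270, 147, [0.489, -0.294, 0.074], 301), (271, 143, [0.478, -0.299, 0.078], 271), (269, 146, [0.493, -0.294, 0.081], 261), (273, 141, [0.473, -0.296, 0.084], 256), (267, 146, [0.5, -0.295, 0.085], 272), (267, 145, [0.498, -0.296, 0.087], 258), (268, 144, [0.494, -0.296, 0.088], 347), (265, 145, [0.504, -0.298, 0.09], 131), (269, 143, [0.491, -0.294, 0.09], 261), (272, 142, [0.483, -0.29, 0.091], 286), (270, 139, [0.479, -0.301, 0.093], 285), (263, 143, [0.505, -0.305, 0.094], 116), (269, 142, [0.492, -0.293, 0.095], 276), (273, 136, [0.466, -0.3, 0.096], 272), (269, 141, [0.49, -0.294, 0.097], 278), (264, 143, [0.507, -0.299, 0.099], 118), (261, 141, [0.506, -0.311, 0.1], 141), (262, 141, [0.506, -0.307, 0.101
[... 878 characters left out ...]
462, -0.298, 0.128], 118), (262, 131, [0.496, -0.313, 0.129], 107), (265, 135, [0.504, -0.295, 0.129], 117), (271, 130, [0.479, -0.294, 0.13], 113), (270, 128, [0.474, -0.302, 0.131], 110), (261, 130, [0.497, -0.315, 0.132], 105), (263, 132, [0.501, -0.304, 0.133], 108), (263, 133, [0.505, -0.301, 0.133], 121), (267, 132, [0.496, -0.294, 0.135], 118)]
clip [([216.5, 152.4], 0.74), ([260.9, 260.5], 0.19), ([339.0, 253.5], 0.17)]
clip_handles [([214.5, 134.3], 0.71), ([268.5, 139.0], 0.53)]
top 7 3
[(397, 250, [0.474, -0.294, 0.064], 275), (401, 252, [0.467, -0.298, 0.098], 191)]
clip [([445.2, 220.5], 0.73), ([438.7, 273.2], 0.48)]
clip_handles [([441.3, 276.7], 0.77), ([445.7, 220.2], 0.67)]
```

View pics/s4scene.png

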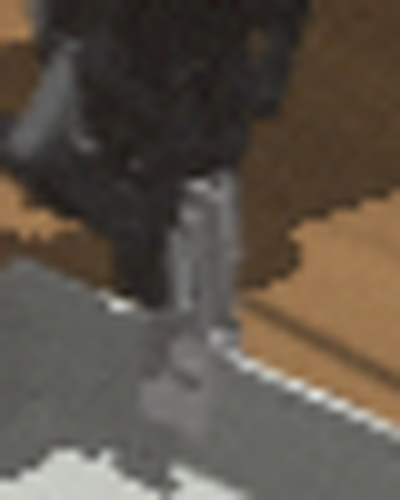

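View pics/s4top.png

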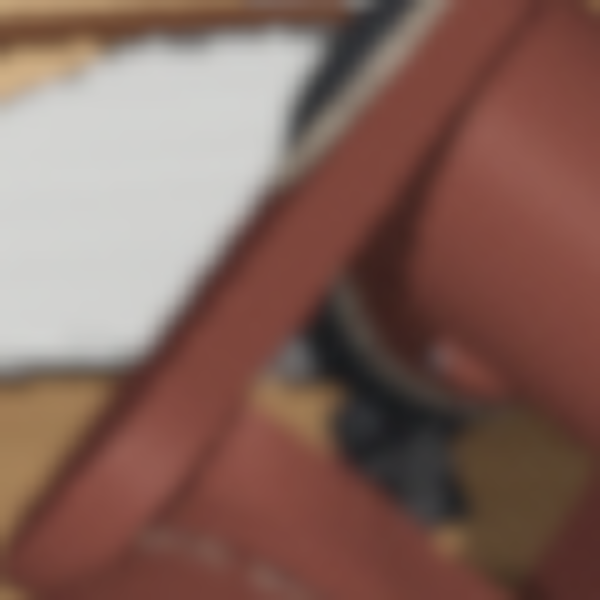

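The clip is squeezed to its stop (opening 14 mm). It sticks out about 4 mm beyond the pads in +y, which is fine. Lifting.

Request:
step_arm(targets=[0,0,-0.005,0,0,0,-0.012,0,0,0,-0.025,0,0,0,-0.045,0,0,0,-0.065,0,0,0,-0.085,0,0,0,-0.1,0,0,0,-0.1,0,0,0,-0.1,0])

```text
t: 6.73
tool_pos: [0.4846, -0.3044, 0.1838]
tool_rot: [3.134, 0.13, 0.006]
contact_force: [-0.0, 0.2, -0.7]
opening: 0.014
```

```bash
python3 - <<'E'
from h import *
shift([.55,-.12,.2],np.radians(17.2))
im=imaging.get_image("scene");save(im,"s5.png",(200,20,340,200),4)
E
```

```text
t 6.73 tcp [ 0.4846 -0.3044  0.1838] yaw 0.0829 tilt -1.0 q [-0.69 -0.04  1.79 -0.    1.39 -0.77] op 0.014 F [-0.   0.2 -0.7] -> shift [ 0.0805 -0.1783 -0.0168] roll -0.2173
```

View pics/s5.png

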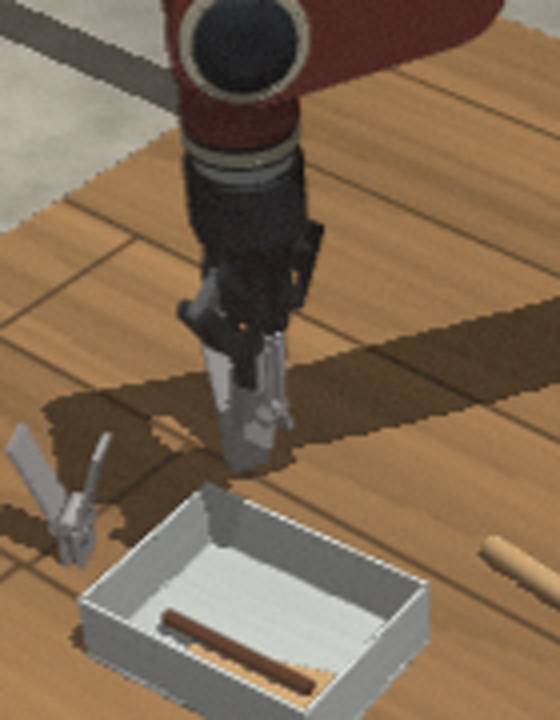

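```bash
python3 - <<'E'
from h import *
shift([.6335,.0507,.165],np.radians(17.2))
E
```

```text
t 6.78 tcp [ 0.4839 -0.3039  0.1821] yaw 0.0828 tilt -1.0 q [-0.69 -0.04  1.79 -0.    1.39 -0.77] op 0.0137 F [-0.4  0.2 -0.8] -> shift [ 0.1784 -0.341   0.0165] roll -0.2174
```

Request:
step_arm(targets=[0.01,-0.02,0,-0.02,0.027,-0.05,0,-0.04,0.044,-0.085,0,-0.06,0.062,-0.12,0,-0.08,0.08,-0.155,0,-0.1,0.098,-0.19,0,-0.12,0.116,-0.225,0,-0.14,0.134,-0.26,0,-0.16,0.15,-0.29,0,-0.18,0.164,-0.315,0,-0.2,0.174,-0.334,0,-0.217,0.178,-0.341,0,-0.217])

```text
t: 7.78
tool_pos: [0.6326, 0.0536, 0.1791]
tool_rot: [3.104, 0.474, -0.003]
contact_force: [-0.0, -0.8, -0.3]
opening: 0.014
```

Request:
step_arm(targets=[0,0,0.01,0,0,0,0.018,0,0,0,0.018,0,0,0,0.018,0])

```text
t: 8.12
tool_pos: [0.6311, 0.0524, 0.1588]
tool_rot: [3.105, 0.472, -0.009]
contact_force: [-0.8, -0.5, 0.1]
opening: 0.0137
```

```bash
python3 - <<'E'
from h import *
shift([.6335,.0507,.165],np.radians(17.2))
for n in("scene","top"):
    im=imaging.get_image(n);W=cloud(im);save(im,"s6%s.png"%n,(280,150,400,280) if n=="scene" else (230,150,330,250),6)
    for k in("clip","clip_handles","clip_jaws"): print(k,[(np.round(a["uv"],1).tolist(),round(a["score"],2),W[int(a["uv"][1]),int(a["uv"][0])].round(3).tolist()) for a in imaging.mark_of(k,im)[:4]])
    if n=="scene":
        m=(abs(W[...,0]-.632)<.06)&(abs(W[...,1]-.053)<.05)&(W[...,2]>.075)&(W[...,2]<.2)
        e=np.array([np.cos(.3),np.sin(.3)]);T=np.array([.6325,.0537])
        P=W[m];c=im["color"][m].astype(int).sum(1);L=np.c_[(P[:,:2]-T)@e,(P[:,:2]-T)@[-e[1],e[0]],P[:,2]]
        o=np.argsort(P[:,2]);print([(L[i].round(3).tolist(),int(c[i])) for i in o][::5])
E
```

```text
t 8.12 tcp [0.6311 0.0524 0.1588] yaw 0.3015 tilt -1.0 q [-0.03  0.13  1.66 -0.    1.36 -0.33] op 0.0137 F [-0.8 -0.5  0.1] -> shift [ 0.0017  0.0023 -0.0062] roll 0.0013
clip [([216.4, 151.1], 0.81, [0.577, -0.432, 0.044]), ([341.8, 218.7], 0.66, [0.644, 0.063, 0.165]), ([260.0, 124.8], 0.6, [0.415, -0.401, 0.057]), ([265.3, 185.9], 0.45, [0.578, -0.24, 0.023])]
clip_handles [([255.5, 110.9], 0.88, [0.397, -0.435, 0.084]), ([216.1, 136.6], 0.81, [0.497, -0.522, 0.0]), ([339.2, 210.4], 0.7, [0.678, 0.078, 0.235])]
clip_jaws [([262.1, 133.7], 0.94, [0.402, -0.409, 0.008]), ([222.0, 159.6], 0.84, [0.56, -0.433, -0.001]), ([262.3, 259.3], 0.74, [0.792, -0.056, 0.066]), ([340.8, 223.0], 0.44, [0.641, 0.059, 0.142])]
[([0.011, 0.005, 0.113], 379), ([0.013, -0.005, 0.115], 380), ([0.011, -0.006, 0.117], 381), ([0.015, 0.003, 0.118], 376), ([0.014, 0.0, 0.118], 386), ([0.014, 0.003, 0.121], 384), ([0.013, 0.01, 0.122], 381), ([0.014, 0.0, 0.123], 379), ([0.008, 0.003, 0.124], 373), ([0.011, 0.006, 0.125], 387), ([0.008, -0.002, 0.126], 371), ([0.006, 0.007, 0.128], 258), ([0.009, 0.005, 0.1
[... 591 characters left out ...]
9, -0.005, 0.17], 126), ([0.02, -0.007, 0.171], 133), ([0.013, 0.007, 0.172], 303), ([-0.005, 0.008, 0.174], 293), ([0.02, -0.002, 0.176], 109), ([0.019, 0.004, 0.178], 123), ([0.017, 0.001, 0.178], 121), ([0.02, -0.0, 0.18], 139), ([0.02, 0.004, 0.182], 119), ([0.021, -0.002, 0.185], 117), ([-0.006, 0.01, 0.187], 302), ([-0.006, 0.007, 0.19], 257), ([-0.013, 0.009, 0.196], 215)]
clip [([438.0, 274.2], 0.81, [0.407, -0.412, 0.051]), ([445.2, 223.3], 0.73, [0.555, -0.442, 0.045])]
clip_handles [([449.2, 218.0], 0.82, [0.568, -0.451, 0.054]), ([441.1, 279.4], 0.78, [0.393, -0.42, 0.053])]
clip_jaws [([439.7, 223.3], 0.79, [0.557, -0.428, 0.032]), ([430.9, 273.9], 0.51, [0.411, -0.403, 0.002])]
```

View pics/s6scene.png

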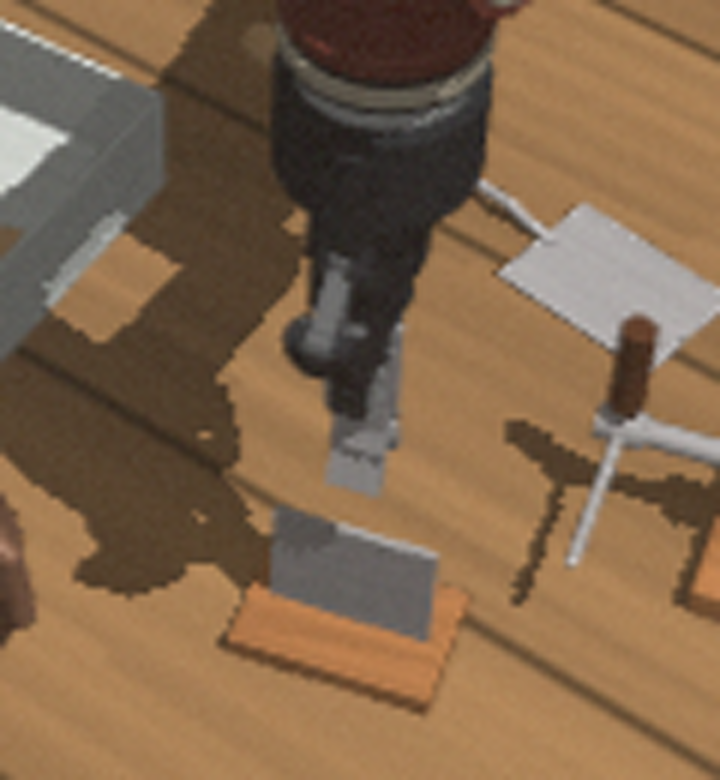

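View pics/s6top.png

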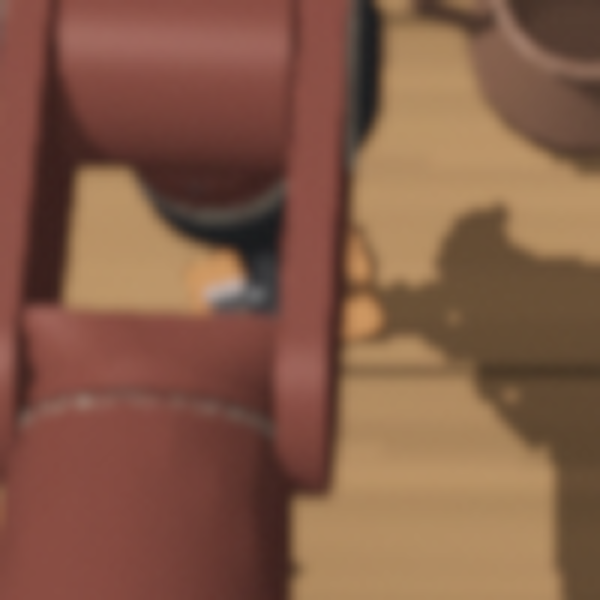

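The clip hangs upright above the plate's middle. Its jaws are at crop (355,470) and the plate's edge runs from crop (275,510) to (437,552), so it is within about 2 mm in x and y. Lowering.

Request:
step_arm(targets=[0,0.001,0.012,0,0,0.001,0.024,0,0,0.001,0.036,0,0,0.001,0.046,0,0,0.001,0.055,0,0,0.001,0.06,0,0,0.001,0.062,0,0,0.001,0.062,0])

```text
t: 9.18
tool_pos: [0.6327, 0.0523, 0.0987]
tool_rot: [3.104, 0.474, -0.003]
contact_force: [-0.3, 0.0, -0.8]
opening: 0.0135
```

```bash
python3 - <<'E'
from h import *
shift([.6325,.0515,.093],np.radians(17.2))
im=imaging.get_image("scene");save(im,"s7.png",(280,170,400,280),6)
W=cloud(im);m=(abs(W[...,0]-.632)<.06)&(abs(W[...,1]-.053)<.05)&(W[...,2]>.03)&(W[...,2]<.12)
e=np.array([np.cos(.3),np.sin(.3)]);T=np.array([.6325,.0537])
P=W[m];c=im["color"][m].astype(int).sum(1);L=np.c_[(P[:,:2]-T)@e,(P[:,:2]-T)@[-e[1],e[0]],P[:,2]]
v,u=np.nonzero(m);o=[i for i in range(len(P)) if L[i,0]>.005]
print([(int(u[i]),int(v[i]),L[i].round(3).tolist(),int(c[i])) for i in o][::4])
E
```

```text
t 9.18 tcp [0.6327 0.0523 0.0987] yaw 0.3029 tilt -1.0 q [-0.03  0.19  1.69 -0.    1.26 -0.34] op 0.0135 F [-0.3  0.  -0.8] -> shift [-0.0004  0.0007  0.0057] roll 0.0027
[(342, 229, [0.008, 0.008, 0.119], 307), (333, 231, [0.021, -0.01, 0.12], 197), (332, 232, [0.014, -0.014, 0.105], 321), (339, 232, [0.017, 0.004, 0.116], 148), (332, 233, [0.015, -0.014, 0.102], 318), (336, 233, [0.02, -0.002, 0.113], 126), (340, 233, [0.015, 0.006, 0.111], 292), (334, 234, [0.022, -0.007, 0.109], 119), (338, 234, [0.022, 0.003, 0.114], 127), (342, 234, [0.008, 0.009, 0.101], 305), (337, 235, [0.022, 0.001, 0.11], 128), (341, 235, [0.008, 0.007, 0.095], 310), (336, 236, [0.009, -0.005, 0.087], 239), (340, 236, [0.014, 0.006, 0.098], 301), (335, 237, [0.009, -0.007, 0.082], 249), (339, 237, [0.009, 0.003, 0.086], 295), (334, 238, [0.011, -0.009, 0.08], 251), (338, 238, [0.009, 0.0, 0.081], 349), (342, 238, [0.006, 0.01, 0.082], 340), (336, 239, [0.009, -0.005, 0.075], 362), (340, 239, [0.011, 0.006, 0.082], 374), (335, 240, [0.01, -0.007, 0.071], 282), (339, 240, [0.011, 0.004, 0.077], 378), (333, 241, [0.009, -0.012, 0.063], 254), (337, 241, [0.01, -0.001, 0.07], 353), (341, 241, [0.01, 0.009, 0.074], 340), (335, 242, [0.011, -0.006, 0.065], 380), (339, 242, [0.012, 0.004, 0.071], 252), (333, 243, [0.014, -0.01, 0.062], 356), (337, 243, [0.01, -0.001, 0.061], 384), (341, 243, [0.01, 0.009, 0.066], 383), (336, 244, [0.013, -0.003, 0.061], 379), (340, 244, [0.009, 0.006, 0.06], 383), (335, 245, [0.014, -0.005, 0.057], 371), (339, 245, [0.012, 0.005, 0.059], 382), (336, 246, [0.015, -0.002, 0.056], 382), (340, 246, [0.015, 0.008, 0.06], 392), (340, 247, [0.015, 0.009, 0.057], 379)]
```

View pics/s7.png

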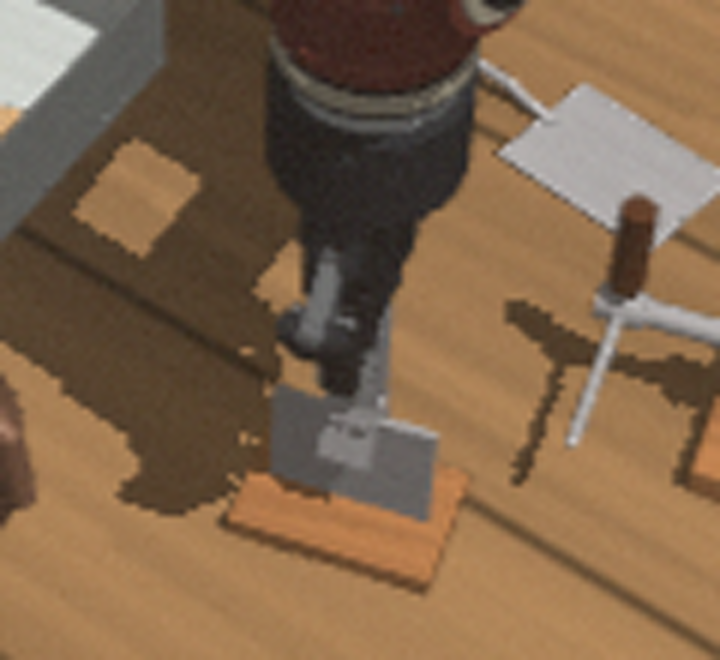

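Request:
step_arm(targets=[0,0,0.004,0,0,0,0.008,0,0,0,0.01,0,0,0,0.01,0])

```text
t: 9.57
tool_pos: [0.6337, 0.0521, 0.0922]
tool_rot: [3.103, 0.474, -0.001]
contact_force: [-5.8, -1.3, 10.5]
opening: 0.0135
```

Request:
step_arm(targets=[0,0,0.002,0,0,0,0.002,0,0,0,0.002,0], grip=0.022, force=20)

```text
t: 9.82
tool_pos: [0.6347, 0.0521, 0.0914]
tool_rot: [3.103, 0.474, 0.003]
contact_force: [0.3, -1.0, 4.4]
opening: 0.022
```

Request:
step_arm(targets=[0,0,0.002,0,0,0,0.002,0,0,0,0.002,0], grip=0.03)

```text
t: 10.07
tool_pos: [0.6352, 0.0522, 0.0897]
tool_rot: [3.103, 0.474, 0.005]
contact_force: [-0.1, 0.2, 4.2]
opening: 0.03
```

Request:
step_arm(targets=[0,0,0.0,0,0,0,0.0,0,0,0,0,0,0,0,0,0,0,0,0,0,0,0,0,0], grip=0.075)

```text
t: 10.57
tool_pos: [0.6351, 0.0522, 0.0895]
tool_rot: [3.103, 0.474, 0.005]
contact_force: [0.1, 0.9, 0.3]
opening: 0.0749
```

```bash
python3 - <<'E'
from h import *
shift([.6325,.0515,.25],np.radians(17.2))
im=imaging.get_image("scene");save(im,"s8.png",(280,170,400,280),6)
E
```

```text
t 10.57 tcp [0.6351 0.0522 0.0895] yaw 0.303 tilt -1.0 q [-0.03  0.2   1.7  -0.    1.24 -0.34] op 0.0749 F [0.1 0.9 0.3] -> shift [-0.0023  0.0004 -0.1605] roll 0.0028
```

View pics/s8.png

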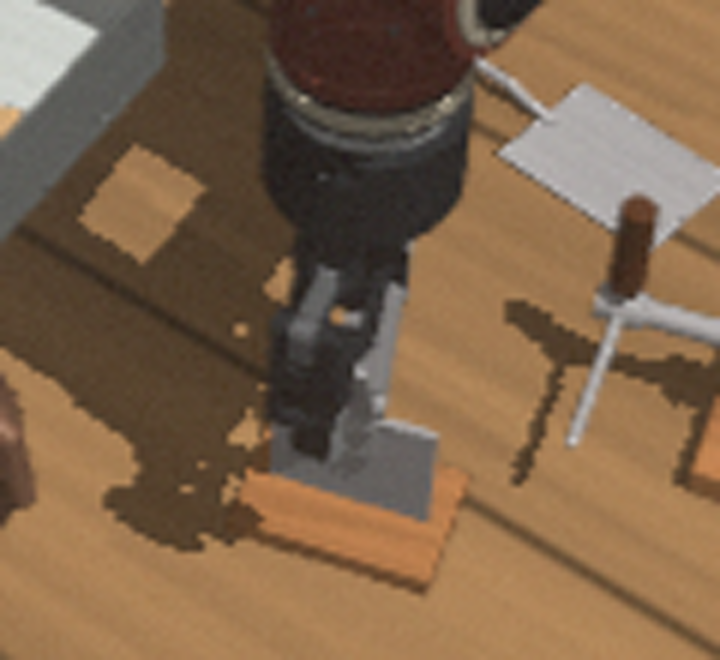

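The clip has closed on the edge and the fingers are clear of it. Rising.

Request:
step_arm(targets=[-0.002,0,-0.02,0,-0.002,0,-0.05,0,-0.002,0,-0.085,0,-0.002,0,-0.12,0,-0.002,0,-0.15,0], grip=0.085)

```text
t: 11.03
tool_pos: [0.633, 0.0519, 0.2423]
tool_rot: [3.103, 0.474, 0.008]
contact_force: [0.4, 1.2, 0.6]
opening: 0.0849
```

Request:
step_arm(targets=[-0.06,0,0,0,-0.12,0,0,-0.1,-0.15,0,0,-0.2,-0.15,0,0,-0.3,-0.15,0,0,-0.3])

```text
t: 11.45
tool_pos: [0.4866, 0.0064, 0.2414]
tool_rot: [2.995, 0.934, 0.006]
contact_force: [-0.0, 0.5, -0.0]
opening: 0.0848
```

```bash
python3 - <<'E'
from h import *
e=np.array([np.cos(.3),np.sin(.3)]);T=np.array([.6325,.0537])
for n in("scene","top"):
    im=imaging.get_image(n);W=cloud(im);save(im,"s9%s.png"%n,(290,170,420,280) if n=="scene" else (180,150,310,260),6)
    for k in("clip","knob","pointer","plate","gauge"): print(k,[(np.round(a["uv"],1).tolist(),round(a["score"],2),W[int(a["uv"][1]),int(a["uv"][0])].round(3).tolist()) for a in imaging.mark_of(k,im)[:4]])
    m=(abs(W[...,0]-.632)<.06)&(abs(W[...,1]-.053)<.05)&(W[...,2]>.08)&(W[...,2]<.14)
    P=W[m];L=np.c_[(P[:,:2]-T)@e,(P[:,:2]-T)@[-e[1],e[0]],P[:,2]]
    print(n,len(L),np.percentile(L,[1,5,50,95,99],axis=0).round(4) if len(L) else 0)
    m=(abs(W[...,0]-.505)<.03)&(abs(W[...,1]-.105)<.025)&(W[...,2]>.07)&(W[...,2]<.13)
    P=W[m]; print("knob",len(P),np.percentile(P,[2,50,98],axis=0).round(4) if len(P) else 0)
shift([.505,.104,.15],np.radians(17.2+90))
E
```

```text
clip [([262.2, 127.1], 0.94, [0.408, -0.4, 0.041]), ([217.2, 151.3], 0.91, [0.576, -0.429, 0.045]), ([339.4, 236.9], 0.51, [0.644, 0.061, 0.097])]
knob [([383.2, 211.2], 0.78, [0.511, 0.101, 0.093])]
pointer [([373.8, 243.6], 0.78, [0.546, 0.105, -0.001]), ([407.7, 325.4], 0.61, [0.729, 0.302, 0.065])]
plate [([338.6, 253.3], 0.59, [0.635, 0.056, 0.012])]
gauge [([398.0, 238.8], 0.69, [0.503, 0.152, 0.014])]
scene 220 [[-0.0248 -0.0125  0.0809]
 [-0.0221 -0.0116  0.0843]
 [-0.0122 -0.0005  0.1055]
 [ 0.0224  0.0094  0.1259]
 [ 0.0246  0.0101  0.1279]]
knob 91 [[0.4976 0.0955 0.071 ]
 [0.5074 0.1042 0.0955]
 [0.5122 0.1101 0.1144]]
clip [([446.7, 223.3], 0.63, [0.555, -0.444, 0.047]), ([438.2, 270.7], 0.62, [0.418, -0.413, 0.05]), ([271.8, 194.3], 0.45, [0.634, 0.066, 0.077])]
knob [([272.6, 199.4], 0.36, [0.627, 0.067, 0.035])]
pointer []
plate [([275.3, 200.1], 0.64, [0.629, 0.06, 0.01])]
gauge [([242.3, 246.6], 0.84, [0.446, 0.067, 0.566])]
top 122 [[-0.0233 -0.0108  0.0804]
 [-0.0219 -0.01    0.0814]
 [ 0.01    0.0005  0.1026]
 [ 0.0217  0.0101  0.1281]
 [ 0.0229  0.0113  0.1316]]
knob 0 0
t 12.05 tcp [0.4901 0.0073 0.2414] yaw 0.6032 tilt -1.0 q [-0.14 -0.29  1.91 -0.    1.52 -0.74] op 0.0851 F [-0.5 -0.9 -1. ] -> shift [ 0.0669 -0.0716  0.0913] roll -1.2678
```

View pics/s9scene.png

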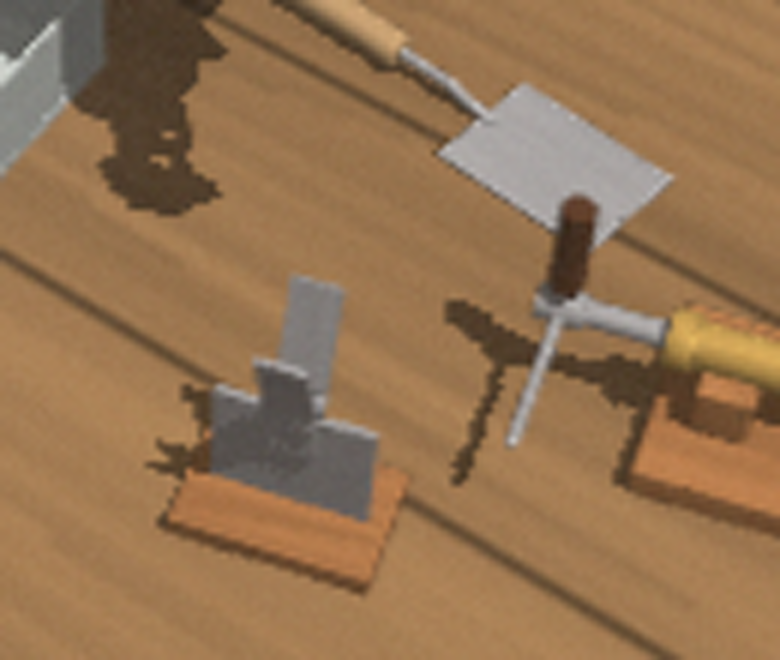

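View pics/s9top.png

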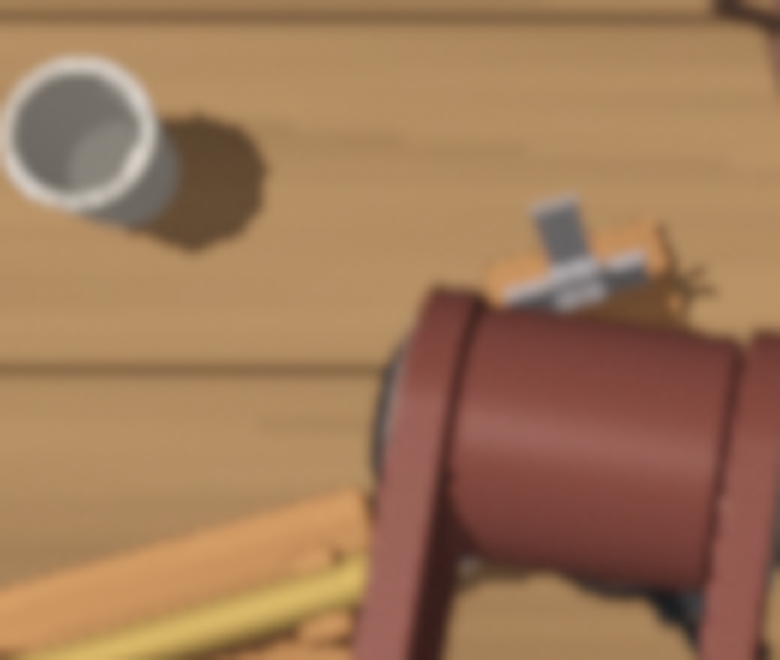

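The clip is upright and centred on the plate (crop (290,400)), symmetric across it and within 1 mm along it. It sits about 5 mm above full seat. The rod is home. Next the knob: turn and move above it.

```bash
python3 - <<'E'
from h import *
shift([.503,.102,.17],np.radians(107.2))
E
```

```text
t 12.05 tcp [0.4901 0.0073 0.2414] yaw 0.6032 tilt -1.0 q [-0.14 -0.29  1.91 -0.    1.52 -0.74] op 0.0851 F [-0.5 -0.9 -1. ] -> shift [ 0.0641 -0.071   0.0713] roll -1.2678
```

Request:
step_arm(targets=[0.01,-0.01,0,-0.12,0.02,-0.02,0,-0.24,0.03,-0.03,0,-0.36,0.04,-0.045,0,-0.48,0.05,-0.055,0,-0.6,0.06,-0.065,0.02,-0.72,0.064,-0.071,0.04,-0.84,0.064,-0.071,0.06,-0.96,0.064,-0.071,0.07,-1.08,0.064,-0.071,0.07,-1.19,0.064,-0.071,0.07,-1.268,0.064,-0.071,0.07,-1.268], grip=0.055)

```text
t: 13.05
tool_pos: [0.5028, 0.102, 0.1708]
tool_rot: [1.86, 2.526, 0.001]
contact_force: [0.6, -0.8, 0.1]
opening: 0.0549
```

```bash
python3 - <<'E'
from h import *
shift([.503,.102,.075],np.radians(107.2))
im=imaging.get_image("scene");save(im,"s10.png",(290,110,430,280),4)
W=cloud(im);m=(abs(W[...,0]-.505)<.03)&(abs(W[...,1]-.105)<.025)&(W[...,2]>.07)&(W[...,2]<.125)
P=W[m]; print("knob",len(P),np.percentile(P,[2,50,98],axis=0).round(4))
m=(abs(W[...,0]-.632)<.06)&(abs(W[...,1]-.053)<.05)&(W[...,2]>.08)&(W[...,2]<.16);z=np.sort(W[m][:,2]);print("cliptop",z[-12:].round(4))
E
```

```text
t 13.05 tcp [0.5028 0.102  0.1708] yaw 1.8725 tilt -1.0 q [ 0.06 -0.18  1.93 -0.    1.38 -1.82] op 0.0549 F [ 0.6 -0.8  0.1] -> shift [ 0.0002 -0.0001  0.0958] roll 0.0015
knob 88 [[0.4991 0.0954 0.072 ]
 [0.5079 0.1041 0.0963]
 [0.5118 0.1097 0.1138]]
cliptop [0.1252 0.1254 0.1254 0.1255 0.1257 0.1263 0.1265 0.1267 0.1274 0.1276
 0.1277 0.1281]
```

View pics/s10.png

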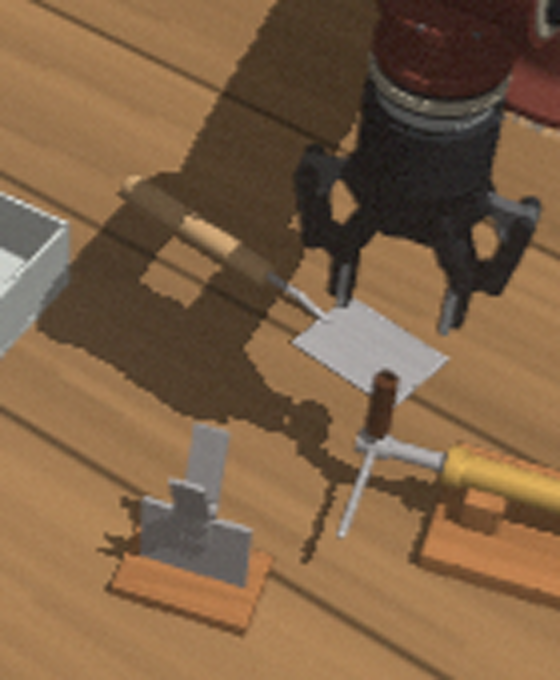

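Request:
step_arm(targets=[0,0,0.025,0,0,0,0.05,0,0,0,0.075,0,0,0,0.092,0,0,0,0.096,0,0,0,0.096,0])

```text
t: 13.6
tool_pos: [0.5024, 0.1017, 0.0738]
tool_rot: [1.866, 2.524, -0.001]
contact_force: [-0.5, -0.4, 0.1]
opening: 0.0547
```

```bash
python3 - <<'E'
from h import *
shift([.503,.102,.075],np.radians(107.2))
im=imaging.get_image("scene");save(im,"s11.png",(320,140,440,270),5)
E
```

```text
t 13.6 tcp [0.5024 0.1017 0.0738] yaw 1.8682 tilt -1.0 q [ 0.06 -0.06  2.   -0.    1.2  -1.81] op 0.0547 F [-0.5 -0.4  0.1] -> shift [ 0.0001  0.0007 -0.0012] roll -0.0028
```

View pics/s11.png

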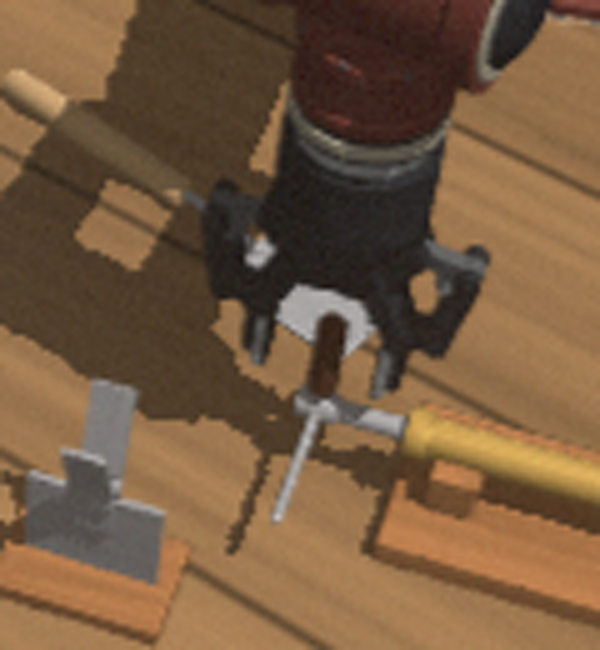

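The fingers straddle the knob (crop (328,360)), above the rod and pointer. Closing.

Request:
step_arm(targets=[0,0,0,0,0,0,0,0,0,0,0,0,0,0,0,0,0,0,0,0,0,0,0,0,0,0,0,0], grip=0.006, force=40)

```text
t: 14.23
tool_pos: [0.5046, 0.1024, 0.0772]
tool_rot: [1.864, 2.521, 0.006]
contact_force: [-1.5, 1.8, 4.9]
opening: 0.0151
```

```bash
python3 - <<'E'
from h import *
shift([.503,.102,.075],np.radians(107.2))
im=imaging.get_image("scene");save(im,"s12.png",(320,140,440,270),5)
E
```

```text
t 14.23 tcp [0.5046 0.1024 0.0772] yaw 1.8682 tilt -1.0 q [ 0.06 -0.07  2.   -0.    1.2  -1.81] op 0.0151 F [-1.5  1.8  4.9] -> shift [ 0.0001 -0.0017  0.0022] roll -0.0028
```

View pics/s12.png

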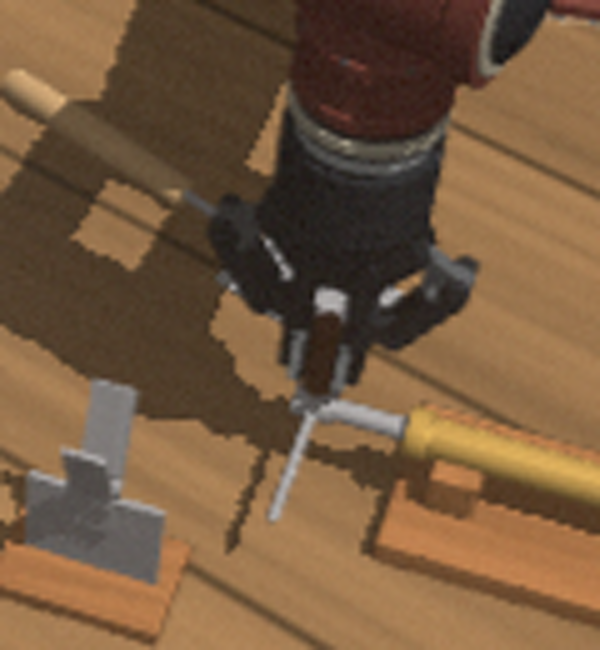

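Request:
step_arm(targets=[-0.005,0,0,0,-0.012,0,0,0,-0.02,0,0,0,-0.029,0,0,0,-0.038,0,0,0,-0.047,0,0,0,-0.056,0,0,0,-0.064,0,0,0,-0.071,0,0,0,-0.077,0,0,0,-0.081,0,0,0,-0.082,0,0,0])

```text
t: 15.28
tool_pos: [0.5284, 0.023, 0.0772]
tool_rot: [1.867, 2.521, 0.005]
contact_force: [-3.5, 5.1, 2.7]
opening: 0.0152
```

Request:
step_arm(targets=[-0.001,0,0,0,-0.001,0,0,0,-0.001,0,0,0])

```text
t: 15.53
tool_pos: [0.5288, 0.0215, 0.0772]
tool_rot: [1.868, 2.521, 0.006]
contact_force: [-1.4, 4.7, 2.0]
opening: 0.0148
```

```bash
python3 - <<'E'
from h import *
shift([.503,.102,.075],np.radians(107.2))
e=np.array([np.cos(.3),np.sin(.3)]);n_=np.array([-e[1],e[0]]);T=np.array([.6325,.0537])
im=imaging.get_image("scene");save(im,"s13.png",(300,150,420,270),5)
W=cloud(im);L=np.stack([(W[...,:2]-T)@e,(W[...,:2]-T)@n_,W[...,2]],-1)
m=(L[...,0]<-.02)&(L[...,0]>-.09)&(abs(L[...,1])<.04)&(L[...,2]>.03)&(L[...,2]<.06)
P=L[m];print("pin",len(P));print(P[np.argsort(-P[:,0])].round(4).tolist()[:60]); print(np.median(P,0))
m=(abs(L[...,0])<.03)&(abs(L[...,1])<.03)&(L[...,2]>.085)&(L[...,2]<.14)
P=L[m];print("clip",np.percentile(P,[1,5,50,95,99],axis=0).round(4).tolist())
for k in ("pointer","clip"): print(k,[(a["uv"],a["score"]) for a in imaging.mark_of(k,im)[:3]])
im=imaging.get_image("top");save(im,"s14.png",(220,160,320,260),6)
E
```

```text
t 15.53 tcp [0.5288 0.0215 0.0772] yaw 1.8661 tilt -1.0 q [-0.1  -0.03  1.97  0.    1.2  -1.97] op 0.0148 F [-1.4  4.7  2. ] -> shift [ 0.0846 -0.0013  0.0022] roll -0.0049
pin 17
[[-0.0622, -0.0004, 0.0479], [-0.0623, -0.0007, 0.0518], [-0.065, -0.0016, 0.0523], [-0.0672, 0.0005, 0.0506], [-0.0691, -0.0002, 0.0523], [-0.0732, -0.0014, 0.051], [-0.0766, 0.0004, 0.0479], [-0.0779, -0.0028, 0.0491], [-0.0779, -0.0002, 0.0502], [-0.0805, -0.0037, 0.0498], [-0.0812, -0.0012, 0.0501], [-0.0819, -0.0016, 0.0532], [-0.0845, 0.0004, 0.0511], [-0.0853, -0.0051, 0.0478], [-0.0862, -0.0003, 0.0529], [-0.0885, -0.0035, 0.049], [-0.0895, -0.004, 0.0516]]
[-0.07792369 -0.00122666  0.05062132]
clip [[-0.0244, -0.0125, 0.0856], [-0.0222, -0.0115, 0.0877], [-0.0129, -0.0014, 0.1079], [0.0229, 0.0091, 0.126], [0.024, 0.0094, 0.1274]]
pointer []
clip [([261.9, 125.2], 0.94), ([340.2, 236.1], 0.87), ([216.5, 155.0], 0.55)]
```

View pics/s13.png

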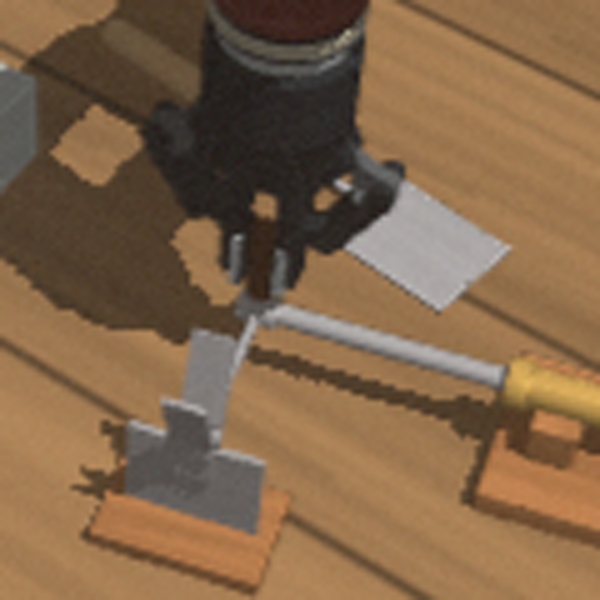

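View pics/s14.png

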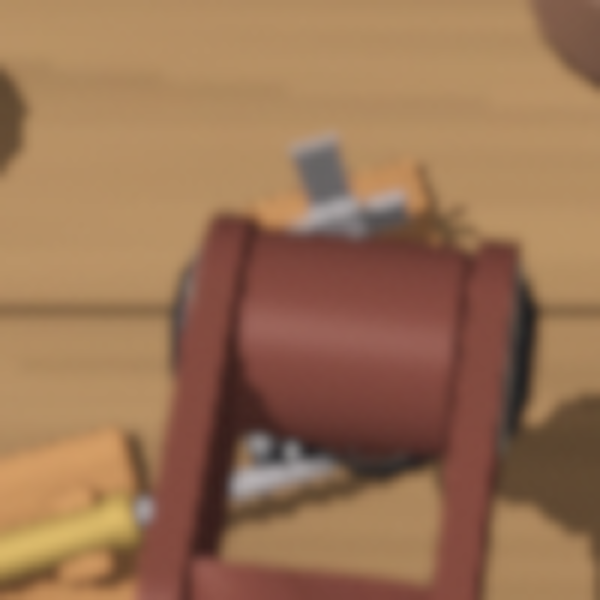

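The pointer lies at plate y ≈ -1 mm and the clip's middle at ≈ -1.5 mm, with the knob held. I'll settle, do a last check and hand in.

Request:
step_arm(targets=[-0.001,0,0,0,-0.001,0,0,0,-0.001,0,0,0,-0.001,0,0,0,-0.001,0,0,0,-0.001,0,0,0,-0.001,0,0,0])

```text
t: 16.32
tool_pos: [0.5293, 0.0201, 0.0773]
tool_rot: [1.869, 2.521, 0.007]
contact_force: [-1.9, 5.0, 2.1]
opening: 0.0155
```

```bash
python3 - <<'E'
from h import *
shift([.503,.102,.075],np.radians(107.2)); o=monitor.get_obs();print(np.abs(o["dq"]).max(),o["tool_pos"]@np.array([-.2955,.9553,0]))
print(ticket.finish_job())
E
```

```text
t 16.32 tcp [0.5293 0.0201 0.0773] yaw 1.8655 tilt -1.0 q [-0.1  -0.03  1.97  0.    1.2  -1.97] op 0.0155 F [-1.9  5.   2.1] -> shift [ 0.086  -0.0014  0.0023] roll -0.0055
0.0007938685893542375 -0.13719119064226248
the job is handed in; nothing more can be done
None
```

I clipped the sprung clip onto the middle of the plate's top edge. I then pulled the gauge rod out about 86 mm by its knob and handed the job in at 16.3 s, still holding the rod. The hand-in gave no verdict, so the figures below are my own camera and arm readings.

- **Clip:** it stands upright and grips the edge, centred across the plate and about 1 to 1.5 mm off the middle along it. It sits about 4 to 5 mm above full seat, where under 12 mm is allowed, so more than half the jaw length is over the edge. The overhead camera put its top about 3 mm higher than the scene camera did, still within the limit.
- **Pointer:** in the last pictures it was about 1 mm from the clip's middle along the edge. A last settling move shifted the rod about 1.5 mm further out. I checked that only from the arm's pose, which still puts the pointer about level with the clip.
- **Rod:** it is at rest in the closed fingers. The wrist reads about 5 N of pull, which fits the rod's spring.
- **Jug, cup and scraper:** nothing I did came near them. I did not measure their positions again at the end.

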